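# Shift the tractor gearstick into third

### The arm

A 6-joint arm with a two-finger parallel gripper is mounted at the origin on the work surface. World frame = base frame: x ahead of the robot, y to its left, z up, the work surface at z = 0. Lengths are in m, angles in rad, forces in N, time in s.
With the tool pointing down it reaches from about 0.3 to 0.775 m from the base axis. Payload 14.6 kg.
Tool frame: the origin (TCP) lies between the finger pads; the fingertips stand 19 mm ahead of it and the grasp point (between the pads) is the TCP; z points along the fingers, y is the direction in which the jaws open and shut (so a half turn about z gives the same grasp; the last joint's range is limited). The gripper opens to 94 mm and grips with 3 to 60 N. Pads are 16 mm wide; open, the fingers measure 119 mm over their backs; the gripper's body (75 mm by 177 mm) begins 78 mm behind the grasp point.
Start: joints at [-1.322, 0.3, 1.521, -0, 1.321, -0.067], TCP at [0.171, -0.523, 0.224] pointing down, gripper open.
Joint ranges: [-3.03, 3.03], [-0.79, 2.21], [0.23, 2.52], [-1.04, 4.18], [0, 3.07], [-2.55, 2.55]. Speed limits (rad/s): [2.22, 2.22, 2.57, 3.14, 3.14, 3.14].

### API

Orientations are given as [roll, pitch, yaw] about the fixed x, y, z axes, in that order (R = Rz(yaw) Ry(pitch) Rx(roll)).
In Python, from station import telemetry, vision, ctrl gives the robot as it stands. The module is installed in compiled form; this text tells all that it offers.
- The arm moves only by the shell command python3 -m creep 'ROWS' [FORCE]. ROWS is JSON, a list of rows, each a list of 3 entries, a list of its own where there are three numbers: the shift along the tool's x, y, z in units of 50 mm (1.0 is 50 mm), then the turn about the tool's z in units of 8 degrees (1.0 is 8 degrees), then the opening, from 0 (shut) to 1 (fully open). In form: [[[tx, ty, tz], twist, gripper], ...]. A call has 1 to 12 rows; each row is the pose to reach, as a shift and turn from the pose commanded when the call began, along the tool's axes at that moment; what a row does not reach only later rows make up. A row lasts 1/10 s, in which the tool goes at most 50 mm and 8.59 degrees, less where a joint would pass 70% of its speed; a pose out of reach is approached as far as the arm can. A call with a gripper value outside its range is refused whole. The fingers move at their own pace and stop on an object; FORCE is the grip in N (left out, the last holds). Time passes only in rows, so rows that repeat a pose let the fingers close. It gives the time, the measured TCP pose, the force and the opening at its end, in the units of the state.
- telemetry.get_obs(): the state, without advancing time (a new reading comes with each control period).
- vision.camera(name): name is "side" or "top"; returns a dict with "img" (400x640x3 uint8, red, green, blue), "depth" (400x640 float32, m along the optical axis (not along the pixel's ray), 0 where there is no reading), "vertical_fov" (degrees; the focal length in pixels is half the picture's height over the tangent of half this angle, whatever the lens; pixels are square), "cx", "cy" (the principal point, pixels), "extrinsics" (4x4, takes a point from camera to world coordinates). Camera axes: x right, y down, z forward; pixel columns grow to the right and rows downward; lengths in m; the calibration is good to about 2 mm. A picture is of the moment at which its call begins.
- ctrl.hand_in(): hands the job in, once; it reports no verdict.
The state is a dict: "time_s": time; "qpos": joint angles; "joint_vel": joint speeds; "tau": joint torques, N m; "ee_pos": TCP position; "eef_rot": TCP orientation; "force": force on the tool from outside, world axes, zero at the start; "moment": the same for the moment, N m; "grip_width": finger opening in m.
Only numpy, scipy, OpenCV 4.12 (cv2) and the standard library are available. Lean on these libraries where they do the work, as an engineer would, in place of code of your own. Each camera call takes 0.05 s, during which the arm holds its last target.

### The job

The shift tower of a small tractor is bolted to a plate on the bench, and its gearstick stands somewhere in the left-hand lane of the H-gate. Shift it into third as a driver would, pushing the stick with the fingertips and neither gripping nor forcing it: bring it to neutral, across into the right-hand lane, then straight forward (away from the robot) until it is fully home at the end of the slot, without dipping into fourth on the way. Leave it standing there and leave the bottle, tin, socket and wrench where they are.

Things in the scene. Friction and masses are not known exactly. Their poses are not given: they have to be found in the camera images.
- shifter: cast aluminium gear-shift tower, 104 x 90 mm and 147.5 mm high, fixed on a dark steel bench plate 190 x 170 x 12 mm; it cannot move. Origin: centre of the underside, on the bench. Its x axis points forward, away from the robot within 0.35 rad of yaw; y left, z up. A steel selector rod with a clevis sticks out of its forward end, low down, and moves with the stick.
- gate_centre (a point): middle of the H-shaped opening, on the top face of the steel gate plate, 147.5 mm above the bench. Two lanes along the tower's x, left (+y) and right (-y), joined by a 20 mm wide cross channel (neutral). First is the left lane's forward end, second its rear end, THIRD the right lane's forward end, fourth its rear end. Lanes: 62 mm long, 15.5 mm wide, centres 14.8 mm off the middle.
- third_slot (a point): closed forward end of the third slot (right lane), on the top face of the gate plate: 31 mm forward and 14.8 mm right of gate_centre. Two 14 mm wide tongues with round tips part the lanes.
- pivot (a point): point about which the stick tilts, inside the tower, 60 mm above the bench; the centre of the ball knob lies 190 mm from it along the stick.
- knob (a point): centre of the ball (40 mm diameter) of the black teardrop knob on the stick; 250 mm above the bench when upright, never below 235. The knob tapers from the ball to 14 mm, 42 mm below this point; then a bare steel shaft, 12 mm thick, runs down to the gate. In the shifter's frame the ball is about 33 mm left or right of the middle when in a lane, and 54 mm forward (gear home), 0 (neutral) or 54 mm back.
- stick_across (a joint): sideways tilt of the stick in rad: 0 upright, positive to the right (-y of the shifter), stops at -0.195 and 0.195. In the left lane between -0.195 and -0.153, in the right lane between 0.153 and 0.195; it can change lane only in neutral. Moves the knob by 190 mm per rad.
- stick_fore_aft (a joint): fore-and-aft tilt of the stick in rad: 0 neutral, positive forward, stops at -0.29 and 0.29 (third fully home). It can cross between lanes only while this is within about 0.047 of 0 (9 mm at the knob; the round tongue tips nudge it in from a little further out). No spring: friction holds it wherever it is left; 3 to 5 N at the knob moves it.
- oil_bottle_mid (a point): bystander, loose: grey oil bottle 60 mm diameter, 175 mm high, standing beside the tower; this point is its centre half-way up
- tin_mid (a point): bystander, loose: round steel grease tin 74 mm diameter, 62 mm high, standing beside the tower; this point is its centre half-way up
- socket_mid (a point): bystander, loose: steel deep socket 32 mm diameter, 72 mm high, standing on end beside the tower; this point is its centre half-way up
- wrench_grip (a point): bystander, loose: steel wrench 190 mm long lying flat on the bench; this point is on its handle

How it is judged:
On the way, in this order (a step that is already met when the one before it is completed fails the run):
1. the stick is in neutral in the right-hand lane (value of joint stick_across above 0.135 rad and value of joint stick_fore_aft between -0.12 and 0.12 rad).
2. the stick is home in third (value of joint stick_across above 0.135 rad and value of joint stick_fore_aft above 0.255 rad), for 0.1 s.
At the end, for the whole second after the job is handed in: The stick stands still in the right-hand lane, in third, within 0.035 rad (about 7 mm at the knob) of its forward stop, and no bystander has moved 20 mm (all of step 2 and velocity of joint stick_fore_aft between -0.05 and 0.05 rad/s and distance of each of oil_bottle_mid, tin_mid, socket_mid, wrench_grip from where it was at the start of the episode below 0.02 m); the robot touches nothing.
It fails at once if the stick was pulled into fourth (value of joint stick_across above 0.12 rad and value of joint stick_fore_aft below -0.15 rad).
It fails at once if the stick was gripped (the fingers pressed on two opposite sides of it at once) (((contact force between the fingers and stick_across_c1 above 3 N or contact force between the fingers and stick_across_c2 above 3 N) and (contact force between the fingers and stick_across_c5 above 3 N or contact force between the fingers and stick_across_c6 above 3 N)) or ((contact force between the fingers and stick_across_c3 above 3 N or contact force between the fingers and stick_across_c4 above 3 N) and (contact force between the fingers and stick_across_c7 above 3 N or contact force between the fingers and stick_across_c8 above 3 N))).
It fails at once if the stick was forced (pressed with more than 35 N) (contact force between the arm and stick_across above 35 N).
It fails at once if a bystander was lifted, knocked over or moved by 20 mm (distance of any of oil_bottle_mid, tin_mid, socket_mid, wrench_grip from where it was at the start of the episode above 0.02 m).
It also fails if it takes over 48 s, if anything falls off the work surface, if the arm or the gripper's body presses on something with over 40 N, if the wrist force passes 120 N, or if a joint passes its speed limit or range.

## Working session

There is one attempt and no reset: what is moved stays moved. The work goes in short steps, Python scripts to look and compute and a shell command to move; the robot and the scene stay as the last step left them, time stands still between calls to the robot, and variables do not carry over. Pictures are saved under pics/ and viewed, and the job is handed in when it is done.

```bash
mkdir -p pics
cat > h.py <<'E'
import numpy as np, cv2
from station import telemetry, vision, ctrl
def snap(n,tag):
    c=vision.camera(n); np.savez(f'pics/{tag}.npz',**{k:np.asarray(v) for k,v in c.items()})
    cv2.imwrite(f'pics/{tag}.png',c['img'][:,:,::-1]); return c
def load(tag): return np.load(f'pics/{tag}.npz')
def p3(c,u,v,d=None):
    f=200/np.tan(np.radians(float(c['vertical_fov']))/2)
    if d is None: d=float(c['depth'][int(v),int(u)])
    X=np.array([(u-c['cx'])/f*d,(v-c['cy'])/f*d,d,1]); return (c['extrinsics']@X)[:3]
def crop(tag,x0,y0,x1,y1,s):
    im=cv2.imread(f'pics/{tag}.png')[y0:y1,x0:x1]; cv2.imwrite(f'pics/{tag}_c.png',cv2.resize(im,None,fx=s,fy=s,interpolation=cv2.INTER_CUBIC))
E
python3 - <<'E'
from h import *
print(telemetry.get_obs())
for n in('side','top'):
    c=snap(n,n+'0'); print(n,c['vertical_fov'],c['cx'],c['cy'],c['extrinsics'].round(3).tolist())
E
```

```text
{'time_s': 0.0, 'qpos': array([-1.32158362e+00,  3.00493829e-01,  1.52160450e+00,  1.69484968e-06,
        1.32071747e+00, -6.66078403e-02]), 'joint_vel': array([-0.00049101,  0.00099587,  0.00162024, -0.00010293, -0.00023526,
        0.0029226 ]), 'tau': array([ 1.93064084e-04, -5.31810522e+01, -3.52739167e+01,  7.07167760e-02,
        2.44114827e-02, -9.92695573e-05]), 'ee_pos': array([ 0.1707586 , -0.52255257,  0.22386395]), 'eef_rot': array([-3.14037233e+00, -8.30485666e-05,  3.15820077e-01]), 'force': array([ 0.95504982,  0.371573  , -0.67485203]), 'moment': array([-0.0218132 ,  0.02570082, -0.02024626]), 'grip_width': 0.09409517351156997}
side 49.974336687700614 314.3534819348556 199.84323578263025 [[0.997, -0.045, 0.06, 0.552], [-0.075, -0.594, 0.801, -0.731], [-0.0, -0.803, -0.596, 0.764], [0.0, 0.0, 0.0, 1.0]]
top 52.362027379582145 317.8628164274788 195.7875132786048 [[0.021, -0.981, 0.19, 0.428], [-1.0, -0.021, 0.003, 0.064], [0.001, -0.19, -0.982, 1.067], [0.0, 0.0, 0.0, 1.0]]
```

View pics/side0.png

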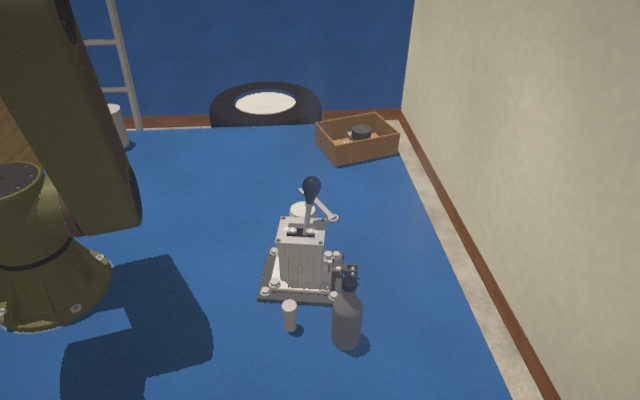

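View pics/top0.png

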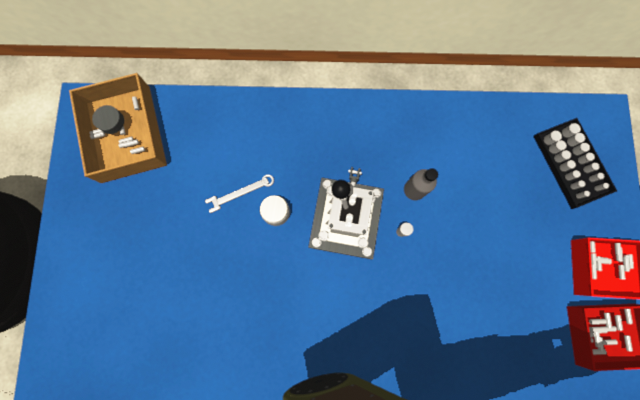

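Run:
```python
from h import *
crop('top0',295,155,445,270,5)
crop('side0',240,165,380,360,3.5) if 0 else crop('side0',250,165,380,315,4)
```

```text
(no output)
```

View pics/top0_c.png

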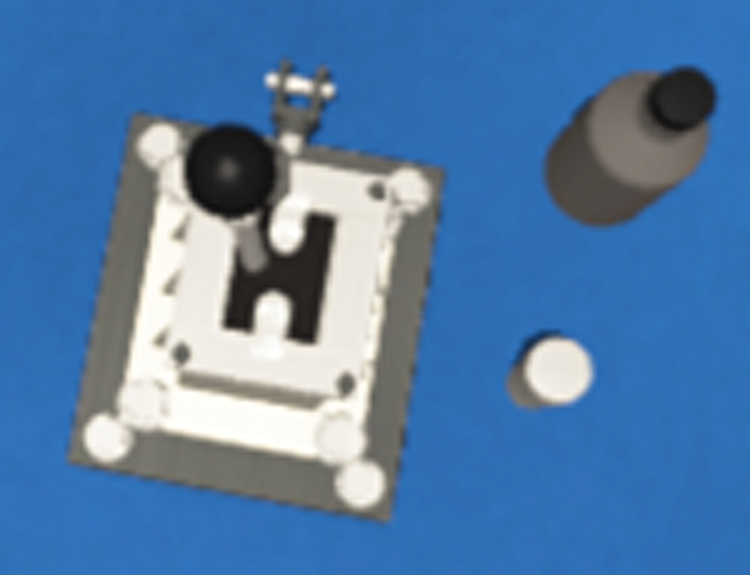

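View pics/side0_c.png

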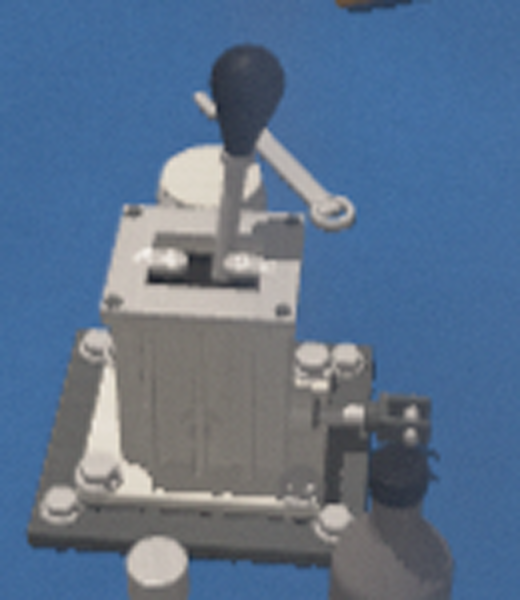

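```bash
cat >> h.py <<'E'
def atz(c,u,v,z):
    a=p3(c,u,v,.5);b=p3(c,u,v,1.); return a+(b-a)*(z-a[2])/(b[2]-a[2])
E
python3 - <<'E'
from h import *
np.set_printoptions(precision=4,suppress=True)
t=load('top0');s=load('side0')
C=lambda x,y:(295+x/5-.4,155+y/5-.4)
P=[atz(t,*C(*q),.012) for q in[(135,113),(445,167),(390,520),(68,462)]]
P=np.array(P);print(P, 'plate ctr',P.mean(0))
f=(P[0]+P[1]-P[2]-P[3]);print('yaw',np.arctan2(f[1],f[0]));f=(P[0]+P[3]-P[1]-P[2]);print('yaw',np.arctan2(-f[0],f[1]))
G=[atz(t,*C(*q),.1475) for q in[(335,213),(322,342),(222,328)]]
print('gate',np.array(G),(G[0]+G[2])/2, np.linalg.norm(G[0]-G[2]))
for z in(.235,.24,.245):print('knob',atz(t,*C(231,170),z))
print('knob top depth',p3(t,*C(231,170)))
u,v=250+247/4-.4,165+82/4-.4
print('knob side',p3(s,u,v), 'bottle',p3(t,*C(685,97)),'socket',p3(t,*C(558,370)),'tin',p3(t,273,209))
E
```

```text
[[ 0.6838  0.0581  0.012 ]
 [ 0.6578 -0.1069  0.012 ]
 [ 0.4719 -0.0768  0.012 ]
 [ 0.498   0.0891  0.012 ]] plate ctr [ 0.5779 -0.0091  0.012 ]
yaw -0.16271095293296192
yaw -0.15598116475718748
gate [[ 0.6056 -0.0341  0.1475]
 [ 0.5458 -0.0283  0.1475]
 [ 0.5512  0.0173  0.1475]] [ 0.5784 -0.0084  0.1475] 0.07485895069462661
knob [0.6061 0.0187 0.235 ]
knob [0.6051 0.0189 0.24  ]
knob [0.604  0.0192 0.245 ]
knob top depth [0.5997 0.0203 0.265 ]
knob side [0.6005 0.0039 0.2553] bottle [ 0.6581 -0.1905  0.1707] socket [ 0.5443 -0.1521  0.0698] tin [0.5876 0.1785 0.0605]
```

The top view shows the knob at (341, 189) and the gate centre at about (351, 209). So the stick is in the left lane, about 22 mm forward of neutral. The tower yaw is about -0.16. I'll lift, align the tool with the tower and shut the fingers.

```bash
python3 -m creep '[[[0,0,-0.8],0.8,0],[[0,0,-1.6],1.6,0],[[0,0,-2.5],2.5,0],[[0,0,-2.5],3.4,0],[[0,0,-2.5],3.4,0],[[0,0,-2.5],3.4,0],[[0,0,-2.5],3.4,0]]'
cat >> h.py <<'E'
C0=np.array([.578,-.009]);Y=-.16;F=np.array([np.cos(Y),np.sin(Y)]);L=np.array([-np.sin(Y),np.cos(Y)])
def tower(p): d=np.asarray(p)[:2]-C0; return np.array([d@F,d@L])*1000
def go(f,l,z):  # units for next move, current tool axes
    from scipy.spatial.transform import Rotation as R
    o=telemetry.get_obs(); p=np.r_[C0+F*f/1000+L*l/1000,z]
    print('t',round(o['time_s'],2),'now tower',tower(o['ee_pos']).round(1),o['ee_pos'].round(4),o['eef_rot'].round(3),'F',o['force'].round(1),'grip',round(o['grip_width'],4),'units',((R.from_euler('xyz',o['eef_rot']).as_matrix().T@(p-o['ee_pos']))/.05).round(3))
E
python3 -c "
from h import *
go(66,32,.35)"
```

```text
time_s: 0.8
ee_pos: [0.1707, -0.5226, 0.3483]
eef_rot: [-3.14, 0.001, -0.156]
force: [-0.4, -0.2, -0.4]
grip_width: 0.0416
t 0.8 now tower [-320.2 -571.9] [ 0.1707 -0.5226  0.3483] [-3.14e+00  1.00e-03 -1.56e-01] F [-0.4 -0.2 -0.4] grip 0.0416 units [  7.772 -12.048  -0.018]
```

```bash
python3 -m creep '[[[0.5,-0.8,-0.1],0,0],[[1,-1.6,-0.1],0,0],[[1.5,-2.4,-0.1],0,0],[[2,-3.2,-0.1],0,0],[[2.5,-4,-0.1],0,0],[[3,-4.8,-0.1],0,0],[[3.5,-5.6,-0.1],0,0],[[4,-6.4,-0.1],0,0],[[4.5,-7.2,-0.1],0,0],[[5,-8,-0.1],0,0],[[5,-8,-0.1],0,0]]'
python3 -c "
from h import *
go(66,32,.35)"
```

```text
time_s: 1.9
ee_pos: [0.4831, -0.1637, 0.3532]
eef_rot: [-3.14, 0.002, -0.152]
force: [-0.7, 0.2, 0.1]
grip_width: 0.0004
t 1.9 now tower [ -69.  -167.8] [ 0.4831 -0.1637  0.3532] [-3.14e+00  2.00e-03 -1.52e-01] F [-0.7  0.2  0.1] grip 0.0004 units [ 2.733 -3.975  0.064]
```

```bash
python3 -m creep '[[[0.5,-0.8,0],0,0],[[1,-1.6,0],0,0],[[1.5,-2.4,0],0,0],[[2,-3.2,0],0,0],[[2.4,-3.8,0],0,0],[[2.73,-3.97,0],0.06,0],[[2.73,-3.97,0],0.06,0],[[2.73,-3.97,0],0.06,0]]'
python3 - <<'E'
from h import *
go(66,32,.25)
snap('top','top1');snap('side','side1')
crop('side1',240,60,440,260,3)
E
```

```text
time_s: 2.7
ee_pos: [0.6468, 0.0063, 0.3536]
eef_rot: [3.141, 0.001, -0.166]
force: [-0.3, 0.1, -0.6]
grip_width: 0.0003
t 2.7 now tower [65.5 26.1] [0.6468 0.0063 0.3536] [ 3.141e+00  1.000e-03 -1.660e-01] F [-0.3  0.1 -0.6] grip 0.0003 units [ 0.012 -0.119  2.071]
```

View pics/side1_c.png

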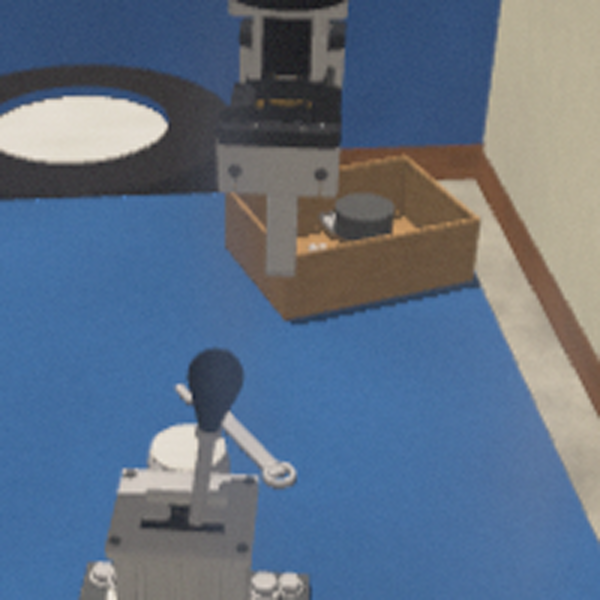

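View pics/top1.png

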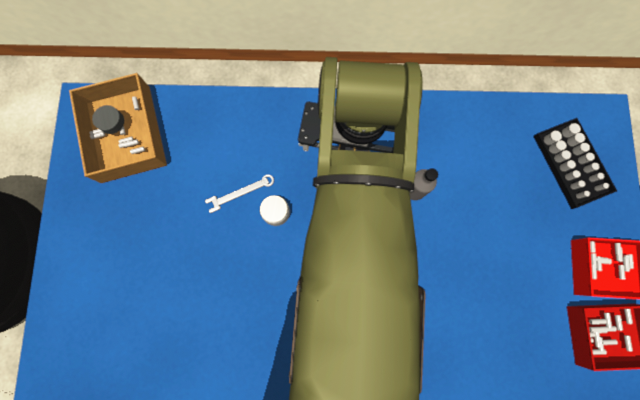

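The side view shows the fingertip (crop 280, 275) forward of the knob (crop 215, 380) and clear of it. Next I lower it in front of the knob.

```bash
python3 -m creep '[[[0.02,-0.12,0.6],0,0],[[0.02,-0.12,1.2],0,0],[[0.02,-0.12,1.8],0,0],[[0.02,-0.12,2.2],0,0],[[0.02,-0.12,2.2],0,0],[[0.02,-0.12,2.2],0,0]]'
python3 - <<'E'
from h import *
go(28,32,.242)
snap('side','side2')
crop('side2',240,90,400,250,3.5)
E
```

```text
time_s: 3.4
ee_pos: [0.649, 0.0122, 0.2458]
eef_rot: [-3.141, -0.001, -0.168]
force: [0.9, -0.1, 1.5]
grip_width: 0.0004
t 3.4 now tower [66.7 32.2] [0.649  0.0122 0.2458] [-3.141e+00 -1.000e-03 -1.680e-01] F [ 0.9 -0.1  1.5] grip 0.0004 units [-0.775  0.011  0.075]
```

View pics/side2_c.png

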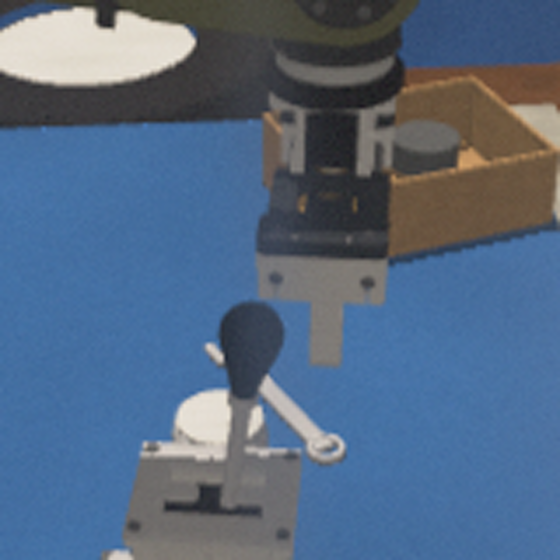

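Run:
```python
from h import *
c=load('side2')
for x,y in[(326,360),(326,330),(326,312),(300,298),(300,290),(380,295),(270,295),(270,262),(385,262),(320,245),(250,330),(250,307)]:
    print(x,y,p3(c,240+x/3.5,90+y/3.5).round(4), tower(p3(c,240+x/3.5,90+y/3.5)).round(1))
```

```text
326 360 [ 0.6461 -0.0013  0.2367] [66.  18.4]
326 330 [ 6.456e-01 -5.000e-04  2.581e-01] [65.4 19.2]
326 312 [6.454e-01 3.000e-04 2.704e-01] [65.1 19.9]
300 298 [ 0.6229 -0.0649  0.3241] [ 53.2 -48. ]
300 290 [ 0.6225 -0.0682  0.3313] [ 53.3 -51.4]
380 295 [ 0.6646 -0.0719  0.3285] [ 95.5 -48.3]
270 295 [ 0.6071 -0.0621  0.325 ] [ 37.2 -47.8]
270 262 [ 0.6066 -0.0677  0.3491] [ 37.5 -53.4]
385 262 [ 0.665  -0.0792  0.3535] [ 97.1 -55.4]
320 245 [ 0.6316 -0.0752  0.3628] [ 63.4 -56.8]
250 330 [0.6007 0.0034 0.2577] [20.4 15.9]
250 307 [0.6017 0.0171 0.265 ] [19.2 29.5]
```

```bash
python3 -m creep '[[[-0.1,0,0.05],0,0],[[-0.2,0,0.05],0,0],[[-0.28,0,0.05],0,0],[[-0.34,0,0.05],0,0],[[-0.4,0,0.05],0,0],[[-0.45,0,0.05],0,0],[[-0.5,0,0.05],0,0],[[-0.55,0,0.05],0,0],[[-0.6,0,0.05],0,0],[[-0.6,0,0.05],0,0]]'
python3 - <<'E'
from h import *
go(28,32,.243)
c=snap('side','side3')
crop('side3',240,90,400,250,3.5)
E
```

```text
time_s: 4.45
ee_pos: [0.6195, 0.0177, 0.2422]
eef_rot: [-3.142, -0.0, -0.167]
force: [4.6, -1.4, 4.4]
grip_width: 0.0002
t 4.45 now tower [36.7 33. ] [0.6195 0.0177 0.2422] [-3.142 -0.    -0.167] F [ 4.6 -1.4  4.4] grip 0.0002 units [-0.173  0.021 -0.016]
```

View pics/side3_c.png

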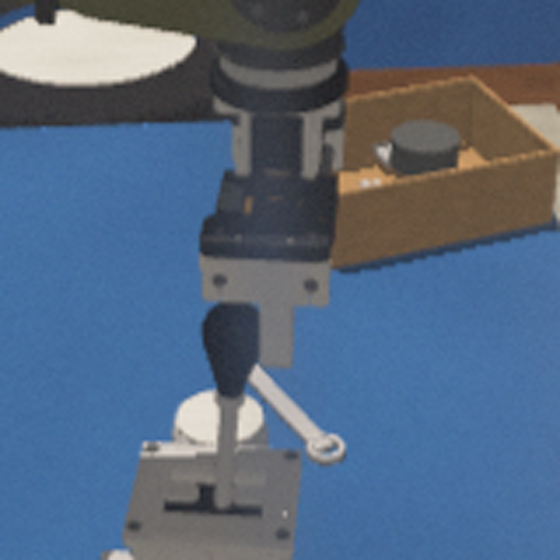

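The knob moved back with the finger at about 5 N. Now the last ~9 mm to neutral.

```bash
python3 -m creep '[[[-0.05,0,0],0,0],[[-0.1,0,0],0,0],[[-0.14,0,0],0,0],[[-0.18,0,0],0,0],[[-0.18,0,0],0,0]]'
python3 - <<'E'
from h import *
go(28,32,.243)
c=snap('side','side4')
crop('side4',260,150,340,250,6)
E
```

```text
time_s: 5.0
ee_pos: [0.6105, 0.0193, 0.2419]
eef_rot: [3.142, 0.0, -0.167]
force: [3.6, -1.1, 2.9]
grip_width: 0.0005
t 5.0 now tower [27.6 33.1] [0.6105 0.0193 0.2419] [ 3.142  0.    -0.167] F [ 3.6 -1.1  2.9] grip 0.0005 units [ 0.009  0.021 -0.021]
```

View pics/side4_c.png

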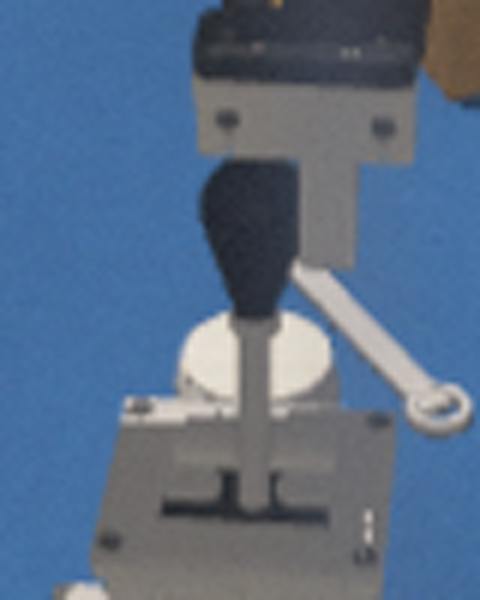

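The shaft now lines up with the cross channel (crop 255, 500), so the stick is in neutral. I'll go round to the left side of the knob.

```bash
python3 -m creep '[[[0.2,0,0],0,0],[[0.4,0,0],0,0],[[0.4,-0.4,0],0,0],[[0.4,-0.8,0],0,0],[[0.4,-1.1,0],0,0],[[0.1,-1.1,0],0,0],[[-0.2,-1.1,0],0,0],[[-0.54,-1.1,0],0,0],[[-0.54,-1.1,0],0,0],[[-0.54,-1.1,0],0,0]]'
python3 - <<'E'
from h import *
go(0,33,.243)
c=snap('side','side5');
crop('side5',240,90,400,250,3.5)
E
```

```text
time_s: 6.05
ee_pos: [0.5934, 0.078, 0.242]
eef_rot: [3.142, 0.0, -0.167]
force: [1.5, 0.2, 0.1]
grip_width: 0.0005
t 6.05 now tower [ 1.4 88.4] [0.5934 0.078  0.242 ] [ 3.142  0.    -0.167] F [1.5 0.2 0.1] grip 0.0005 units [-0.019  1.107 -0.02 ]
```

View pics/side5_c.png

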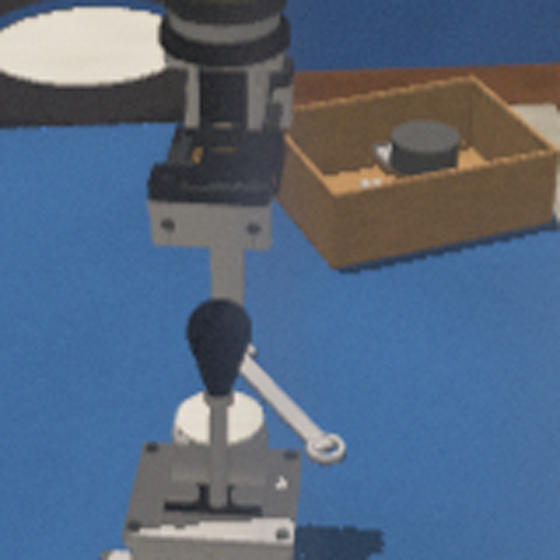

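The finger is behind the knob on its left side, roughly in line with it. I'll push right, the first part slowly.

```bash
python3 -m creep '[[[0,0.2,0],0,0],[[0,0.4,0],0,0],[[0,0.5,0],0,0],[[0,0.6,0],0,0],[[0,0.7,0],0,0],[[0,0.8,0],0,0],[[0,0.9,0],0,0],[[0,1,0],0,0],[[0,1.1,0],0,0],[[0,1.2,0],0,0],[[0,1.2,0],0,0]]'
python3 - <<'E'
from h import *
go(0,1,.243)
c=snap('side','side6');
crop('side6',240,120,340,250,4.6)
E
```

```text
time_s: 7.2
ee_pos: [0.5831, 0.0181, 0.2419]
eef_rot: [3.141, 0.0, -0.168]
force: [0.6, 3.3, 1.4]
grip_width: 0.0004
t 7.2 now tower [ 0.7 27.6] [0.5831 0.0181 0.2419] [ 3.141  0.    -0.168] F [0.6 3.3 1.4] grip 0.0004 units [-0.01   0.532 -0.022]
```

View pics/side6_c.png

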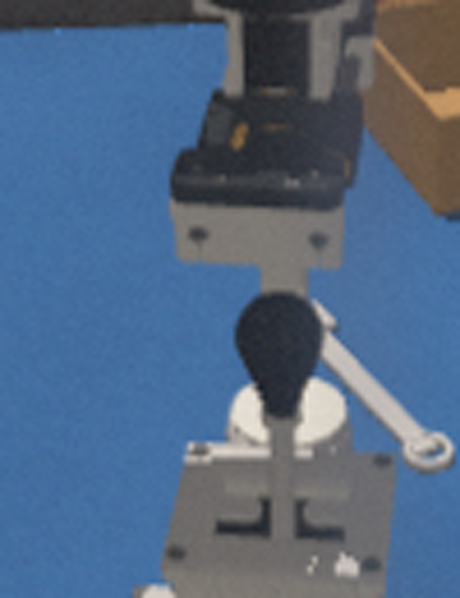

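The stick is crossing the neutral channel at about 3 N. I'll continue into the right lane.

```bash
python3 -m creep '[[[0,0.1,0],0,0],[[0,0.2,0],0,0],[[0,0.3,0],0,0],[[0,0.38,0],0,0],[[0,0.45,0],0,0],[[0,0.52,0],0,0],[[0,0.52,0],0,0]]'
python3 - <<'E'
from h import *
go(0,0,.243)
c=snap('side','side7');
crop('side7',240,120,340,250,4.6)
for x,y in[(290,330),(290,320)]:print(tower(p3(c,240+x/4.6,120+y/4.6)))
E
```

```text
time_s: 7.95
ee_pos: [0.5788, -0.0073, 0.2418]
eef_rot: [3.141, 0.0, -0.168]
force: [0.5, 1.8, -0.3]
grip_width: 0.0001
t 7.95 now tower [0.5 1.8] [ 0.5788 -0.0073  0.2418] [ 3.141  0.    -0.168] F [ 0.5  1.8 -0.3] grip 0.0001 units [-0.01   0.036 -0.025]
[  5.87891386 -12.26162164]
[  5.98577181 -12.43101873]
```

View pics/side7_c.png

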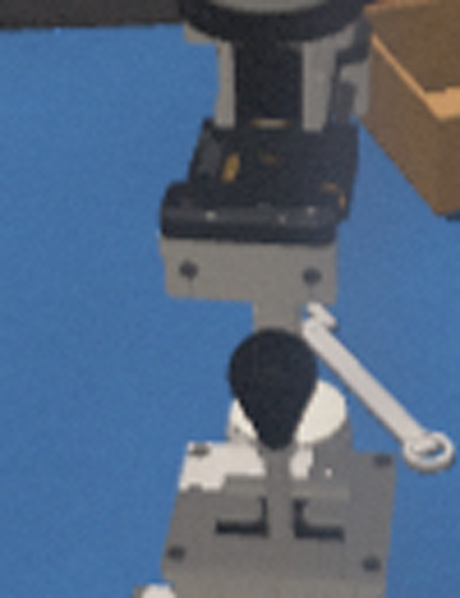

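```bash
python3 -m creep '[[[0,0.03,0],0,0],[[0,0.06,0],0,0],[[0,0.09,0],0,0],[[0,0.09,0],0,0]]'
python3 - <<'E'
from h import *
go(0,0,.243)
c=snap('side','side8');
crop('side8',240,120,340,250,4.6)
for x,y in[(273,380),(273,370),(260,378),(286,378)]:print(tower(p3(c,240+x/4.6,120+y/4.6)),p3(c,240+x/4.6,120+y/4.6))
E
```

```text
time_s: 8.4
ee_pos: [0.578, -0.0114, 0.2417]
eef_rot: [3.142, 0.0, -0.167]
force: [1.4, 2.8, -1.9]
grip_width: 0.0005
t 8.4 now tower [ 0.4 -2.3] [ 0.578  -0.0114  0.2417] [ 3.142  0.    -0.167] F [ 1.4  2.8 -1.9] grip 0.0005 units [-0.009 -0.047 -0.026]
[  2.49534919 -48.91500841] [ 0.57267043 -0.05768779  0.25747892]
[  2.11407627 -45.10178614] [ 0.57290154 -0.05386252  0.25994298]
[ -3.08199301 -48.80778009] [ 0.5671814  -0.05669335  0.25811064]
[  7.95653664 -47.77160846] [ 0.57824402 -0.05742906  0.25803742]
```

View pics/side8_c.png

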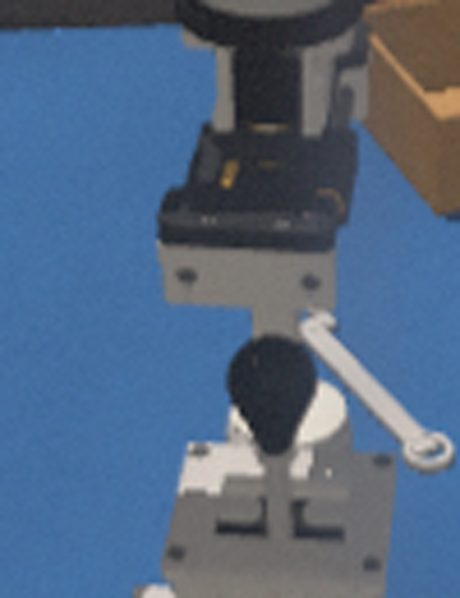

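The stick is in neutral in the right lane: by finger contact and depth the knob is about 35 mm right and 1–2 mm forward. I'll go round behind it.

```bash
python3 -m creep '[[[0,-0.2,0],0,0],[[0,-0.35,0],0,0],[[-0.4,-0.35,0],0,0],[[-0.8,-0.35,0],0,0],[[-1,-0.35,0],0,0],[[-1,-0.35,0],0,0],[[-1,0,0],0,0],[[-1,0.35,0],0,0],[[-1,0.64,0],0,0],[[-1,0.64,0],0,0],[[-1,0.64,0],0,0]]'
python3 - <<'E'
from h import *
go(27,-34,.243)
c=snap('side','side9');
crop('side9',240,90,400,250,3.5)
E
```

```text
time_s: 9.55
ee_pos: [0.5238, -0.0345, 0.2419]
eef_rot: [-3.141, -0.0, -0.168]
force: [0.3, 0.4, -1.1]
grip_width: 0.0004
t 9.55 now tower [-49.4 -33.8] [ 0.5238 -0.0345  0.2419] [-3.141 -0.    -0.168] F [ 0.3  0.4 -1.1] grip 0.0004 units [ 1.528 -0.008 -0.022]
```

View pics/side9_c.png

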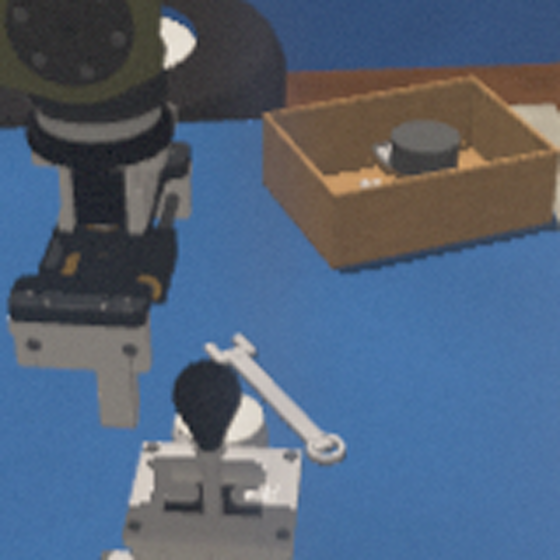

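```bash
python3 -m creep '[[[0.2,0,0],0,0],[[0.4,0,0],0,0],[[0.5,0,0],0,0],[[0.6,0,0],0,0],[[0.7,0,0],0,0],[[0.8,0,0],0,0],[[0.9,0,0],0,0],[[1,0,0],0,0],[[1.1,0,0],0,0],[[1.2,0,0],0,0],[[1.2,0,0],0,0]]'
python3 - <<'E'
from h import *
go(27,-34,.243)
c=snap('side','side10');
crop('side10',240,90,400,250,3.5)
E
```

```text
time_s: 10.7
ee_pos: [0.583, -0.0445, 0.2414]
eef_rot: [-3.142, 0.001, -0.167]
force: [-2.9, 2.5, -1.1]
grip_width: 0.0003
t 10.7 now tower [ 10.6 -34.2] [ 0.583  -0.0445  0.2414] [-3.142e+00  1.000e-03 -1.670e-01] F [-2.9  2.5 -1.1] grip 0.0003 units [ 0.328 -0.007 -0.033]
```

View pics/side10_c.png

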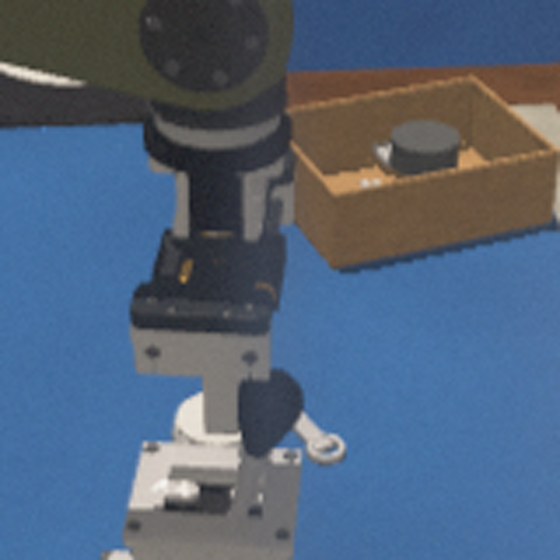

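```bash
python3 -m creep '[[[0.06,0,0],0,0],[[0.12,0,0],0,0],[[0.18,0,0],0,0],[[0.22,0,0],0,0],[[0.26,0,0],0,0],[[0.26,0,0],0,0]]'; python3 -m creep '[[[0.02,0,0],0,0],[[0.04,0,0],0,0],[[0.04,0,0],0,0]]'
python3 -c "
from h import *
go(27,-34,.243)"
```

```text
time_s: 11.35
ee_pos: [0.5957, -0.0468, 0.2419]
eef_rot: [3.142, 0.0, -0.167]
force: [-3.8, 1.2, -2.1]
grip_width: 0.0006
time_s: 11.65
ee_pos: [0.5975, -0.047, 0.242]
eef_rot: [3.142, -0.0, -0.167]
force: [-2.9, 1.3, -3.3]
grip_width: 0.0006
t 11.65 now tower [ 25.3 -34.4] [ 0.5975 -0.047   0.242 ] [ 3.142 -0.    -0.167] F [-2.9  1.3 -3.3] grip 0.0006 units [ 0.033 -0.009 -0.021]
```

Force is still only friction level. I'll creep 1 mm per call until it touches the stop.

```bash
python3 -m creep '[[[0.02,0,0],0,0],[[0.02,0,0],0,0]]' | grep -E 'ee_pos|force'; python3 -m creep '[[[0.02,0,0],0,0],[[0.02,0,0],0,0]]'| grep -E 'ee_pos|force'
```

```text
ee_pos: [0.5985, -0.0472, 0.242]
force: [-3.4, 1.2, -3.2]
ee_pos: [0.5995, -0.0474, 0.2419]
force: [-4.3, 0.7, -3.2]
```

```bash
python3 -m creep '[[[0.02,0,0],0,0],[[0.02,0,0],0,0]]' | grep -E 'ee_pos|force'
```

```text
ee_pos: [0.6005, -0.0475, 0.2419]
force: [-4.7, 1.6, -2.8]
```

```bash
python3 -m creep '[[[0.02,0,0],0,0],[[0.02,0,0],0,0]]' | grep -E 'ee_pos|force'
python3 - <<'E'
from h import *
go(27,-34,.243)
c=snap('side','side11');
crop('side11',260,150,360,250,6)
E
```

```text
ee_pos: [0.6014, -0.0476, 0.2418]
force: [-6.7, 1.9, -3.5]
t 12.45 now tower [ 29.2 -34.4] [ 0.6014 -0.0476  0.2418] [-3.142e+00  1.000e-03 -1.670e-01] F [-6.7  1.9 -3.5] grip 0.0004 units [-0.044 -0.008 -0.024]
```

View pics/side11_c.png

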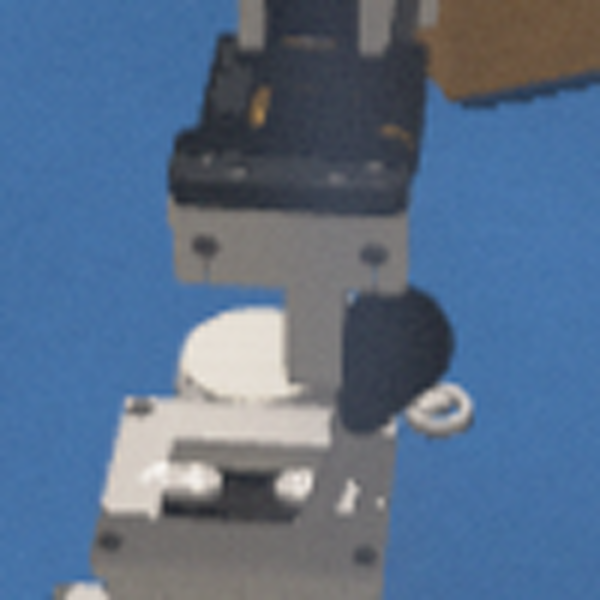

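```bash
for i in 1; do python3 -m creep '[[[0.02,0,0],0,0],[[0.02,0,0],0,0]]' | grep -E 'ee_pos|force'; done
```

```text
ee_pos: [0.6022, -0.0478, 0.2417]
force: [-5.9, 1.4, -4.1]
```

```bash
python3 -m creep '[[[0.02,0,0],0,0],[[0.02,0,0],0,0]]' | grep -E 'ee_pos|force'
```

```text
ee_pos: [0.6031, -0.0479, 0.2415]
force: [-6.6, 1.4, -5.2]
```

```bash
python3 -m creep '[[[0.02,0,0],0,0],[[0.02,0,0],0,0]]' | grep -E 'ee_pos|force'
python3 - <<'E'
from h import *
a=snap('side','side12')
f=200/np.tan(np.radians(float(a['vertical_fov']))/2)
# predicted ball centre pixel at home, third
E=np.linalg.inv(a['extrinsics'])
for fa in(.2,.255,.29):
  for ac in (.17,.185):
    pz=np.r_[C0,.06]; d=np.array([np.sin(fa),-np.sin(ac),0]); d[2]=np.sqrt(1-d@d)
    P=pz+.19*(np.r_[F,0]*d[0]+np.r_[L,0]*d[1]+np.array([0,0,d[2]]))
    q=E@np.r_[P,1]; print(fa,ac,P.round(4),[f*q[0]/q[2]+float(a['cx']),f*q[1]/q[2]+float(a['cy'])],'r px',f*.02/q[2])
crop('side12',300,180,350,230,12)
E
```

```text
ee_pos: [0.6039, -0.048, 0.2414]
force: [-7.9, 2.2, -4.6]
0.2 0.17 [ 0.6101 -0.0467  0.2434] [np.float64(317.89867989906986), np.float64(204.09471782217977)] r px 9.964945323854863
0.2 0.185 [ 0.6097 -0.0495  0.2429] [np.float64(317.787586434481), np.float64(205.1424316534989)] r px 9.987413293460763
0.255 0.17 [ 0.6202 -0.0484  0.241 ] [np.float64(322.9452282574489), np.float64(205.3034421291558)] r px 9.95650891656362
0.255 0.185 [ 0.6197 -0.0511  0.2405] [np.float64(322.84555869243604), np.float64(206.35568775969267)] r px 9.978891703800809
0.29 0.17 [ 0.6265 -0.0494  0.2392] [np.float64(326.11333624993676), np.float64(206.18628656476903)] r px 9.949060026295586
0.29 0.185 [ 0.6261 -0.0522  0.2387] [np.float64(326.02081607993006), np.float64(207.24181944543002)] r px 9.971372716638426
```

View pics/side12_c.png

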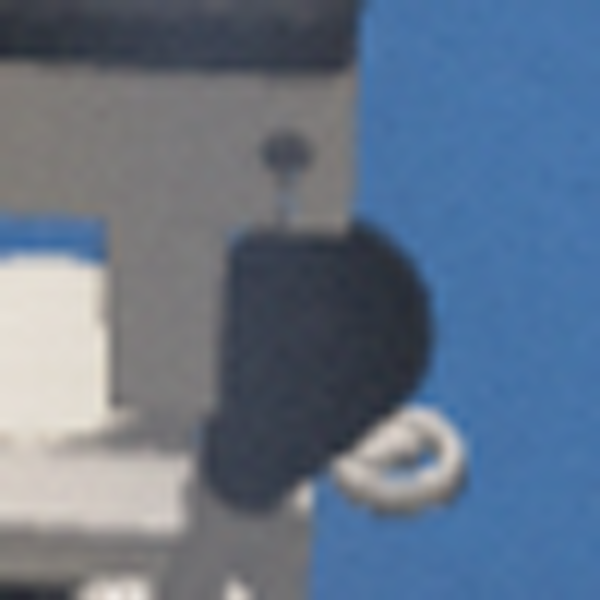

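Run:
```python
from h import *
for t in('side11','side12'):
    g=load(t)['img'].astype(int)
    for v in(206,207,208): print(t,v,g[v,328:342,2].tolist())
c=load('side12')
for v in (200,204,208):print([tower(p3(c,u,v)).round(0).tolist()+[round(p3(c,u,v)[2],3)] for u in(310,316,322,328,332)])
```

```text
side11 206 [67, 63, 66, 63, 59, 56, 65, 105, 164, 166, 165, 162, 164, 165]
side11 207 [66, 61, 61, 60, 58, 54, 62, 98, 164, 165, 164, 166, 164, 166]
side11 208 [69, 66, 64, 62, 58, 60, 64, 107, 166, 163, 167, 166, 166, 166]
side12 206 [68, 65, 63, 62, 59, 55, 57, 80, 148, 164, 164, 164, 163, 165]
side12 207 [65, 64, 60, 61, 57, 59, 55, 76, 139, 166, 166, 166, 164, 164]
side12 208 [67, 67, 64, 61, 56, 58, 57, 72, 140, 164, 165, 164, 165, 165]
[[24.0, -49.0, np.float64(0.265)], [35.0, -49.0, np.float64(0.266)], [46.0, -33.0, np.float64(0.255)], [58.0, -37.0, np.float64(0.258)], [66.0, -31.0, np.float64(0.255)]]
[[23.0, -48.0, np.float64(0.255)], [35.0, -47.0, np.float64(0.255)], [47.0, -44.0, np.float64(0.253)], [58.0, -42.0, np.float64(0.253)], [66.0, -39.0, np.float64(0.251)]]
[[23.0, -46.0, np.float64(0.243)], [35.0, -48.0, np.float64(0.246)], [47.0, -50.0, np.float64(0.248)], [59.0, -50.0, np.float64(0.249)], [67.0, -45.0, np.float64(0.245)]]
```

```bash
python3 -m creep '[[[0.03,0,0],0,0],[[0.03,0,0],0,0]]' | grep -E 'ee_pos|force'
python3 - <<'E'
from h import *
snap('side','side13')
g=load('side13')['img'].astype(int)
for v in(206,207,208): print(v,g[v,328:342,2].tolist())
E
```

```text
ee_pos: [0.6052, -0.0482, 0.2411]
force: [-8.4, 1.8, -6.1]
206 [71, 64, 61, 60, 62, 53, 57, 67, 115, 164, 165, 164, 162, 167]
207 [67, 66, 62, 59, 59, 56, 53, 67, 116, 164, 167, 165, 163, 165]
208 [68, 67, 59, 61, 58, 54, 56, 65, 115, 166, 166, 165, 166, 166]
```

```bash
python3 -m creep '[[[-0.3,0,0],0,0],[[-0.8,0,0],0,0],[[-1.2,0,0],0,0],[[-1.5,0,-0.7],0,0],[[-1.8,0.2,-1.4],0,0],[[-2.2,0.8,-1.9],0,0],[[-2.6,1.4,-1.9],0,0],[[-3,2,-1.9],0,0],[[-3.4,2.6,-1.9],0,0],[[-3.8,3.2,-1.9],0,0],[[-4.2,3.8,-1.9],0,0],[[-4.2,3.8,-1.9],0,0]]'
python3 - <<'E'
from h import *
snap('top','top14');snap('side','side14');crop('side14',260,150,360,250,6)
crop('top14',295,155,445,270,5)
g=load('side14')['img'].astype(int)
for v in(206,207,208): print(v,g[v,328:342,2].tolist())
E
```

```text
time_s: 14.6
ee_pos: [0.3657, -0.2031, 0.3381]
eef_rot: [3.14, -0.003, -0.171]
force: [0.7, -0.2, 0.1]
grip_width: 0.0001
206 [72, 71, 70, 67, 67, 60, 58, 76, 137, 160, 161, 160, 159, 160]
207 [73, 71, 68, 66, 61, 62, 60, 73, 135, 160, 161, 162, 160, 162]
208 [71, 67, 66, 64, 63, 62, 58, 72, 137, 161, 162, 162, 161, 164]
```

View pics/side14_c.png

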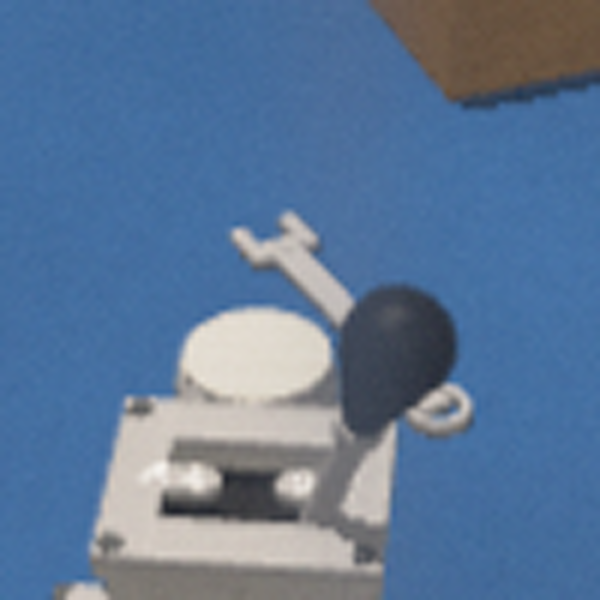

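View pics/top14_c.png

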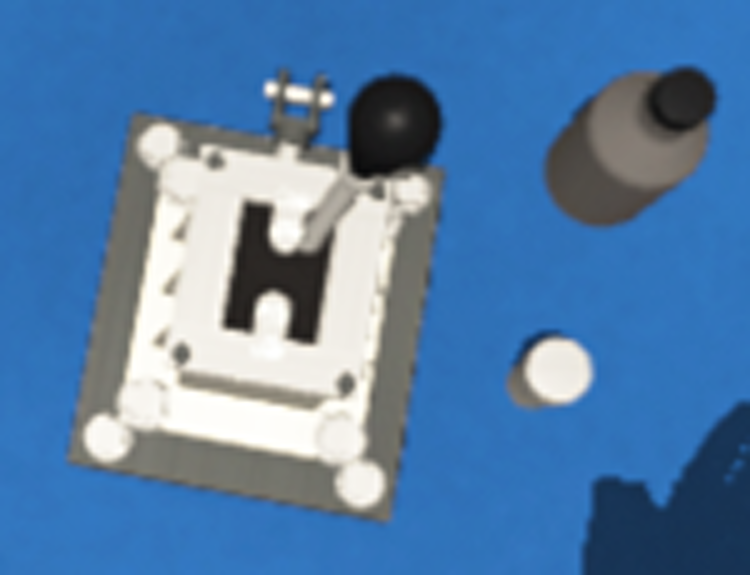

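Run:
```python
from h import *
t=load('top14')
C=lambda x,y:(295+x/5-.4,155+y/5-.4)
k=atz(t,*C(396,119),.239);print(k,tower(k))
t0=load('top0')
for n,x0,y0,x1,y1 in(('bottle+socket',400,165,445,245),('tin+wrench',200,170,292,228)):
    print(n,np.abs(t['img'][y0:y1,x0:x1].astype(int)-t0['img'][y0:y1,x0:x1]).mean(), (np.abs(t['img'][y0:y1,x0:x1].astype(int)-t0['img'][y0:y1,x0:x1]).max(2)>40).sum())
o=telemetry.get_obs();print(o['time_s'],o['force'])
```

```text
[ 0.62856531 -0.04991972  0.239     ] [ 56.43870554 -32.34108659]
bottle+socket 4.586481481481481 64
tin+wrench 3.64480259870065 0
14.7 [ 1.02047474 -1.03392201  0.18154502]
```

```bash
python3 -c "
from h import *
print(ctrl.hand_in())"
```

```text
the job is handed in; nothing more can be done
None
```

The stick stands home in third and I handed the job in at about 14.7 s; no verdict was reported.

**What I did:** With the fingers shut, I pushed the knob from in front, back into neutral. I then pushed it from the left into the right lane, and from behind, forward to the stop. I read the force at the end of each move, and the highest was about 10–11 N (limit 35 N). The stick was never gripped and, by the pictures, never went behind neutral in the right lane.

**Last checks, with the arm withdrawn and touching nothing:**
- **Knob position:** the top camera puts the knob about 56 mm forward and 32 mm right of the middle. Fully home is 54 mm and 33 mm, so this agrees within calibration error. The side camera gives about 0.29 rad.
- **At the stop:** over the last few millimetres the force rose and the knob moved less than the finger. It sprang back by well under 1 mm when I let go.
- **Bystanders:** in the top pictures the tin and wrench areas did not change. The bottle and socket area had 64 changed pixels. I took these to be the arm's shadow, because both objects look to be in the same place.

**One disagreement:** working from the finger position, the knob would have been about 60 mm forward at the end, past the stop. I put this down to give in the contact and relied on the cameras.

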